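# Find the binding feed wheel by its drag and set it in the repair stand

### The job

One of the three spring-return feed wheels in the rack has a bad bearing. Working along the rack from the end farthest from the stand, push each wheel's knob gently round anticlockwise until it comes firmly against its stop, and let go: a free-running wheel turns lightly and springs back, the binding one drags and stays. Without turning it back, lift the binding unit out by its square post and lower it gently into the single-socket stand until its foot sits flush; leave the other two seated in the rack, and do not disturb the screwdriver, oil bottle or brush.

Things in the scene. Friction and masses are not known exactly. Their poses are not given: they have to be found in the camera images.
- rack: aluminium bar on the bench, fixed, 100 x 350 x 40 mm (x, y, z), holding the three feed-wheel units. Origin: centre of its underside; x across, y along it. It has three square sockets 18.4 mm wide, through the full 40 mm height, on its centre line at y = -125, 0 and +125 mm, sides parallel to its own.
- stand: grey painted steel block with one socket, fixed on the bench, 110 x 110 x 40 mm. Origin: centre of its underside, z up. A square socket 18.4 mm wide, sides parallel to the block's, goes through the full 40 mm at its centre; a 2 mm chamfer at the mouth.
- screwdriver: bystander: screwdriver lying loose on the bench, origin under its middle
- oiler: bystander: small grey oil bottle, 44 mm across, 100 mm high, standing loose on the bench; origin at the centre of its underside
- brush: bystander: bench brush lying loose on the bench, origin under its middle
- unit_a: one of three like feed-wheel units, loose, upright in the rack, one per socket; any may be the stiff one. 0.65 to 0.95 kg. Origin: on its vertical axis z, under its 84 x 84 x 9 mm foot plate, which rests on the rack's top. Above the foot a wheel, 104 mm across, z = 11 to 25 mm; below the origin a 16 mm square shank, 30 mm long (last 4 mm stepped to 10 mm), any quarter turn fits a socket.
- post_a (a point): centre of the top of the 20 mm square steel post of unit_a, 57 mm above the unit's origin, to grip it by. The post rises 32 mm above the wheel's face and does not turn with the wheel. Post, foot plate and shank have their sides along the unit's x and y.
- wheel_a (a joint): angle of unit_a's wheel, rad. 0 (start): knob on the unit's -x side; it grows anticlockwise from above up to a hard stop, somewhere between 1.6 and 2.2, not the same on each. Light return spring (0.15 N at the knob at 0, 0.8 N at the stop). Free-running: springs back to 0 when let go. Binding: about 5 N at the knob to turn it, stays where left. Against the stop, push 9 to 15 N.
- knob_a (a point): middle of the black upright knob on the wheel of unit_a: 14 mm across, 32 mm high, standing on the wheel's face, from 25 to 57 mm above the unit's origin (this point: 41 mm); its axis is 42 mm from the wheel's. Push it sideways from behind to turn the wheel.
- unit_b: one of three like feed-wheel units, loose, upright in the rack, one per socket; any may be the stiff one. 0.65 to 0.95 kg. Origin: on its vertical axis z, under its 84 x 84 x 9 mm foot plate, which rests on the rack's top. Above the foot a wheel, 104 mm across, z = 11 to 25 mm; below the origin a 16 mm square shank, 30 mm long (last 4 mm stepped to 10 mm), any quarter turn fits a socket.
- post_b (a point): centre of the top of the 20 mm square steel post of unit_b, 57 mm above the unit's origin, to grip it by. The post rises 32 mm above the wheel's face and does not turn with the wheel. Post, foot plate and shank have their sides along the unit's x and y.
- wheel_b (a joint): angle of unit_b's wheel, rad. 0 (start): knob on the unit's -x side; it grows anticlockwise from above up to a hard stop, somewhere between 1.6 and 2.2, not the same on each. Light return spring (0.15 N at the knob at 0, 0.8 N at the stop). Free-running: springs back to 0 when let go. Binding: about 5 N at the knob to turn it, stays where left. Against the stop, push 9 to 15 N.
- knob_b (a point): middle of the black upright knob on the wheel of unit_b: 14 mm across, 32 mm high, standing on the wheel's face, from 25 to 57 mm above the unit's origin (this point: 41 mm); its axis is 42 mm from the wheel's. Push it sideways from behind to turn the wheel.
- unit_c: one of three like feed-wheel units, loose, upright in the rack, one per socket; any may be the stiff one. 0.65 to 0.95 kg. Origin: on its vertical axis z, under its 84 x 84 x 9 mm foot plate, which rests on the rack's top. Above the foot a wheel, 104 mm across, z = 11 to 25 mm; below the origin a 16 mm square shank, 30 mm long (last 4 mm stepped to 10 mm), any quarter turn fits a socket.
- post_c (a point): centre of the top of the 20 mm square steel post of unit_c, 57 mm above the unit's origin, to grip it by. The post rises 32 mm above the wheel's face and does not turn with the wheel. Post, foot plate and shank have their sides along the unit's x and y.
- wheel_c (a joint): angle of unit_c's wheel, rad. 0 (start): knob on the unit's -x side; it grows anticlockwise from above up to a hard stop, somewhere between 1.6 and 2.2, not the same on each. Light return spring (0.15 N at the knob at 0, 0.8 N at the stop). Free-running: springs back to 0 when let go. Binding: about 5 N at the knob to turn it, stays where left. Against the stop, push 9 to 15 N.
- knob_c (a point): middle of the black upright knob on the wheel of unit_c: 14 mm across, 32 mm high, standing on the wheel's face, from 25 to 57 mm above the unit's origin (this point: 41 mm); its axis is 42 mm from the wheel's. Push it sideways from behind to turn the wheel.
There are look-alikes about, which are no part of the job. What is shaped like the unit_a but orange, red or yellow is not meant.

How it is judged:
By the outcome, as a careful person would: the job done as asked, in the order asked, and still so for the second after the job is handed in, with the robot touching nothing.
It also fails if it takes over 72 s, if anything falls off the work surface, if the arm or the gripper's body presses on something with over 40 N, if the wrist force passes 120 N, or if a joint passes its speed limit or range.

### The arm

A 7-joint arm with a two-finger parallel gripper is mounted at the origin on the work surface. World frame = base frame: x ahead of the robot, y to its left, z up, the work surface at z = 0. Lengths are in m, angles in rad, forces in N, time in s.
With the tool pointing down it reaches from about 0.425 to 0.925 m from the base axis. Payload 6.8 kg.
Tool frame: the origin (TCP) lies midway between the tips of the shut fingers; the grasp point (between the pads) lies r.grip_point_offset behind it (r.grip_point_offset is the distance from the TCP to the grasp point, in m); z points along the fingers, y is the direction in which the jaws open and shut (so a half turn about z gives the same grasp; the last joint's range is limited). The gripper opens to 85 mm and grips with 20 to 120 N. Pads are 22 mm wide; open, the fingers measure 114 mm over their backs; the gripper's body (76 mm by 85 mm) begins 54 mm behind the grasp point. The pads swing forward as they close: fully open they stand 13 mm farther back than shut.
Start: joints at [-1.298, 0.477, 0.022, 1.555, -0.011, 1.109, -0.083], TCP at [0.251, 0.627, 0.231] pointing down, gripper open.
Joint ranges: [-2.96, 2.96], [-0.34, 2.1], [-1.41, 1.46], [0.24, 2.44], [-1.37, 4.51], [0.17, 1.92], [-2.96, 2.96]. Speed limits (rad/s): [2.39, 2.39, 3.14, 3.14, 3.14, 3.14, 3.14].

### API

Orientations are given as a rotation vector (axis times angle).
In Python, from bench import r gives the robot as it stands. The module is installed in compiled form; this text tells all that it offers.
- The arm moves only by the tool play_rows, never from a script. Its argument "deltas" is a list of rows, each a list of 3 entries, a list of its own where there are three numbers: the finger opening in mm, from 0 to 85.4, then the shift along the tool's x, y, z in mm, then the turn, a rotation vector about the tool's x, y, z in rad. A call has 1 to 8 rows; each row is the pose to reach, as a shift and turn from the pose measured when the call began, along the tool's axes at that moment; what a row does not reach only later rows make up. A row lasts 1/8 s, in which the tool goes at most 62.5 mm and 10.7 degrees, less where a joint would pass 70% of its speed; a pose out of reach is approached as far as the arm can. A call with a gripper value outside its range is refused whole. The fingers move at their own pace and stop on an object; "squeeze" is the grip in N (left out, the last holds). Time passes only in rows, so rows that repeat a pose let the fingers close. It gives the time, the measured TCP pose, the force and the opening at its end, in the units of the state.
- r.get_obs(): the state, without advancing time (a new reading comes with each control period).
- r.grab_frame(name): name is "scene" or "side" or "wrist"; returns (picture, depth): 384x512x3 uint8, red, green, blue; 384x512 float32, m along the optical axis (not along the pixel's ray), 0 where there is no reading.
- r.camera_model(name): a dict with "mtx" (3x3 intrinsics, pixels), "rvec" (rotation vector, rad) and "tvec" (3), from world to camera coordinates, as OpenCV has them; the wrist camera has in their place "T_tool_cam" (4x4, takes a point from camera to tool coordinates, whose origin is the TCP and whose axes are the flange's). Camera axes: x right, y down, z forward; pixel columns grow to the right and rows downward; lengths in m; the calibration is good to about 2 mm. The wrist camera is an equidistant fisheye: a pixel r from the principal point sees the ray r / f radians off the axis. A picture is of the moment at which its call begins: read the wrist's pose just before it. camera_model takes no time and is no camera call.
- r.hand_in(): hands the job in, once; it reports no verdict.
The state is a dict: "clock": time; "joints": joint angles; "qvel": joint speeds; "tau": joint torques, N m; "tcp_pos": TCP position; "orientation": TCP orientation; "contact_force": force on the tool from outside, world axes, zero at the start; "moment": the same for the moment, N m; "grip_width": finger opening in m.
Only numpy, scipy, OpenCV 4.12 (cv2) and the standard library are available. Lean on these libraries where they do the work, as an engineer would, in place of code of your own. Each camera call takes 0.05 s, during which the arm holds its last target. There are 200 camera calls.

## Working session

There is one attempt and no reset: what is moved stays moved. The work goes in short steps, Python scripts to look and compute and a tool call to move; the robot and the scene stay as the last step left them, time stands still between calls to the robot, and variables do not carry over. Pictures are saved under pics/ and viewed, about 8 in all and at most 12, crops included, and the job is handed in when it is done.

Besides the shell and the picture viewer there is one more tool, called after "Request:" as name(argument=value, ...), one argument or row to a line, values as JSON. play_rows: Moves the arm, as the interface text tells. Its arguments: {"type":"object","properties":{"deltas":{"type":"array"},"squeeze":{"type":"number"}},"required":["deltas"]}

```bash
mkdir -p pics; ls; python3 - <<'E'
from bench import r
import cv2,numpy as np
np.set_printoptions(precision=4,suppress=True)
o=r.get_obs();print(o, r.grip_point_offset)
for n in("scene","side","wrist"):
    p,d=r.grab_frame(n);cv2.imwrite(f"pics/{n}0.png",p[:,:,::-1]);np.save(f"pics/{n}0.npy",d);print(n,r.camera_model(n))
a=cv2.imread("pics/scene0.png");b=cv2.imread("pics/side0.png")
cv2.imwrite("pics/both0.png",cv2.resize(np.vstack([a,b]),(780*512//768*768//520,600)) if 0 else np.vstack([a,b])[:, :])
E
```

```text
pics
{'clock': 0.0, 'joints': array([-1.2981,  0.4778,  0.0223,  1.5565, -0.0115,  1.1093, -0.0831]), 'qvel': array([-0.0013,  0.0011,  0.001 , -0.0009, -0.0001, -0.0022,  0.0004]), 'tau': array([  0.0002, -59.644 ,   1.608 , -28.1205,   0.0125,   0.0091,
         0.    ]), 'tcp_pos': array([0.2506, 0.6261, 0.2303]), 'orientation': array([-0.5944, -3.0846,  0.0029]), 'contact_force': array([1.1453, 0.157 , 0.4644]), 'moment': array([-0.0263,  0.0175,  0.0211]), 'grip_width': 0.08525608504481137} 0.0187
scene {'mtx': array([[483.0606,   0.    , 253.5935],
       [  0.    , 483.0606, 195.7829],
       [  0.    ,   0.    ,   1.    ]]), 'rvec': array([ 1.2808,  2.4461, -0.7849]), 'tvec': array([ 0.2747, -0.3273,  1.6161])}
side {'mtx': array([[454.1201,   0.    , 251.8101],
       [  0.    , 454.1201, 195.0599],
       [  0.    ,   0.    ,   1.    ]]), 'rvec': array([ 2.3264, -0.1708,  0.0677]), 'tvec': array([-0.5066,  0.1668,  1.0557])}
wrist {'mtx': array([[297.3186,   0.    , 253.6582],
       [  0.    , 297.3186, 194.1455],
       [  0.    ,   0.    ,   1.    ]]), 'T_tool_cam': array([[ 0.0008, -0.9481, -0.3179,  0.082 ],
       [ 1.    ,  0.0009, -0.0001, -0.0008],
       [ 0.0004, -0.3179,  0.9481, -0.1424],
       [ 0.    ,  0.    ,  0.    ,  1.    ]])}
```

View pics/scene0.png

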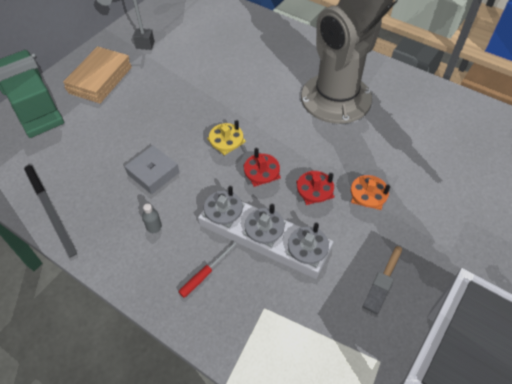

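View pics/side0.png

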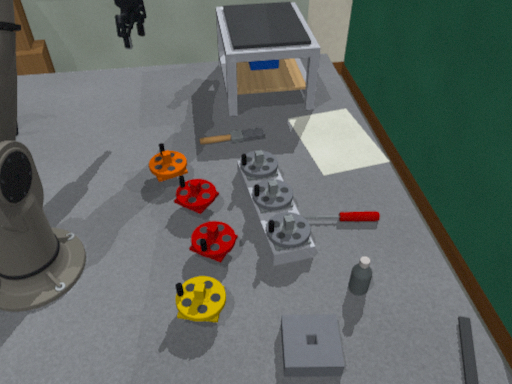

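Scene view: rack with grey units at about (222,207), (265,224), (308,243), and the stand at (150,168). The coloured units at (227,137), (262,168), (316,186) and (370,190) are look-alikes. The side view agrees: rack units at (289,230), (272,194), (259,164), stand at (312,340).

```bash
cat > h.py <<'E'
import cv2,numpy as np
from scipy.spatial.transform import Rotation as R
from bench import r
np.set_printoptions(precision=4,suppress=True)
def cloud(n,d):
    c=r.camera_model(n);v,u=np.mgrid[:384,:512]
    K=c['mtx'];P=np.stack([(u-K[0,2])/K[0,0]*d,(v-K[1,2])/K[1,1]*d,d],-1)
    M=cv2.Rodrigues(np.array(c['rvec']))[0]
    return (P-c['tvec'])@M
def rect(p):
    (c,s,a)=cv2.minAreaRect((p*1000).astype(np.float32));return np.round(c,1),np.round(s,1),round(a,2)
def clusters(m,mn):
    n,l,s,c=cv2.connectedComponentsWithStats(m.astype(np.uint8),connectivity=8)
    return [(l==i,c[i].round(1)) for i in range(1,n) if s[i,4]>=mn]
E
python3 - <<'E'
from h import *
for n in("scene","side"):
    p=cv2.imread(f"pics/{n}0.png");d=np.load(f"pics/{n}0.npy");W=cloud(n,d);Z=W[...,2]
    hsv=cv2.cvtColor(p,cv2.COLOR_BGR2HSV);ok=(d>0)
    # ROI: stuff with world xy in bench
    print(n,"bench z",np.median(Z[ok&(abs(Z)<.02)]))
    for lab,lo,hi,mn in(("tops",.085,.11,6),("rack/stand",.034,.045,60),("wheels",.058,.07,60)):
        m=ok&(Z>lo)&(Z<hi)&(np.hypot(W[...,0],W[...,1])<1.1)&(np.hypot(W[...,0],W[...,1])>.3)
        for k,c in clusters(m,mn):
            q=W[k];print(lab,c,k.sum(),q.mean(0),"V",np.median(hsv[k],0),*rect(q[:,:2]))
E
```

```text
scene bench z 0.0012560185001539263
tops [63.5 27.7] 551 [ 0.3228 -0.9198  0.0979] V [113.  17. 104.] [ 319.5 -919.7] [357.   44.5] 5.46
tops [139.8  22.7] 22 [ 0.1539 -0.7166  0.098 ] V [100.  12. 125.] [ 152.9 -717.3] [18.8 10. ] 31.81
tops [39.1 74.4] 10 [ 0.5403 -0.7961  0.1006] V [76. 72. 68.] [ 540.2 -796. ] [8.2 4. ] 75.91
tops [ 1.7 90. ] 18 [ 0.6543 -0.84    0.0979] V [75.  89.  89.5] [ 653.9 -841. ] [13.5  5. ] 86.55
tops [ 36.9 111. ] 253 [ 0.6529 -0.6766  0.0972] V [75. 92. 93.] [ 653.5 -676.3] [ 15.8 108.4] 68.18
tops [235.8 121.3] 13 [ 0.3417 -0.1597  0.088 ] V [120.  10.  64.] [ 341.3 -159.1] [ 9.4 11.5] 86.87
tops [224.8 128.1] 32 [ 0.3819 -0.1705  0.0876] V [ 24.  156.5 204. ] [ 380.8 -170.6] [20.8 22.3] 81.58
tops [255.9 148.9] 18 [ 0.397  -0.0485  0.0885] V [120.    9.   81.5] [397.9 -49.1] [12.7 11.1] 87.54
tops [261.3 159.3] 43 [ 0.4194 -0.0145  0.0878] V [  0. 183. 166.] [419.6 -14.1] [23.1 20.3] 53.41
tops [330.7 174. ] 15 [0.3557 0.1716 0.0885] V [120.  11.  64.] [355.8 170.9] [11.5 12.3] 70.59
tops [316.2 177.8] 44 [0.3891 0.1454 0.088 ] V [  0.  184.  179.5]
[... 4282 characters left out ...]
.8  65.4] 160 [0.5213 0.7842 0.0622] V [110.  17. 138.] [523.5 748.3] [306.9  20.1] 89.74
wheels [301.7  70.8] 84 [0.7917 0.7013 0.0618] V [110.   17.  169.5] [791.8 695. ] [141.7  20.5] 87.55
wheels [277.6  90.7] 199 [0.6819 0.5754 0.0658] V [ 18.  90. 119.] [676.7 578.3] [ 35.5 256.3] 83.62
wheels [259.4 164.6] 629 [0.5639 0.2137 0.063 ] V [108.  24. 107.] [563.7 222.5] [105.9 101.3] 53.85
wheels [272.9 195. ] 782 [0.5788 0.0914 0.0632] V [108.  24. 110.] [577.9 100.2] [104.2 101.3] 78.27
wheels [288.6 230.5] 985 [ 0.5937 -0.0313  0.0633] V [108.  24. 115.] [592.6 -24.2] [102.1 101.4] 83.79
wheels [360.8 274.4] 139 [ 0.7185 -0.1769  0.0644] V [95. 24. 77.] [ 721.5 -172. ] [30.9 41.8] 61.31
```

```bash
cat >> h.py <<'E'
C0=np.array([.5785,.1014]);YAW=np.radians(7.0)
L=np.array([[np.cos(YAW),-np.sin(YAW)],[np.sin(YAW),np.cos(YAW)]])
AX={k:C0+L@[0,s*.125] for k,s in zip("abc",(-1,0,1))}
def go(xyz,ang):   # tool x at world angle ang (deg), pointing down
    o=r.get_obs();T=R.from_rotvec(o['orientation'])
    a=np.radians(ang)/2;G=R.from_rotvec(np.pi*np.array([np.cos(a),np.sin(a),0]))
    print("t",o['clock'],"F",o['contact_force'],"tcp",o['tcp_pos'])
    print("shift",(1000*T.inv().apply(np.array(xyz)-o['tcp_pos'])).round(1),"turn",(T.inv()*G).as_rotvec().round(3))
def push(k,th,z=.075,d=18,gap=0):  # pusher pose at wheel angle th
    c,s=np.cos(th),np.sin(th);p=np.array([[c,-s],[s,c]])@[-.042,(d+gap)/1000]
    q=AX[k]+L@p;go([*q,z],97+np.degrees(th))
def prog(k):  # pusher's angle and radius about wheel k, tangential force
    o=r.get_obs();T=R.from_rotvec(o['orientation']);x=T.as_matrix()[:2,0];p=L.T@(o['tcp_pos'][:2]-AX[k])
    print("t",o['clock'],"toolx ang",np.degrees(np.arctan2(x[1],x[0]))-97,"tcp th",np.arctan2(p[1],p[0])%(2*np.pi)-np.arctan2(18,-42),"rad",1000*np.hypot(*p),"z",o['tcp_pos'][2],"Fpush",o['contact_force'][:2]@x,"F",o['contact_force'])
E
python3 -c "
from h import *
print(AX);push('c',0,.16,gap=10)
for n in range(1,9):
    t=n*.1;print(n,round(-42*np.sin(t)+18*np.cos(t)-18,1),round(42-42*np.cos(t)-18*np.sin(t),1),-t)"
```

```text
{'a': array([ 0.5937, -0.0227]), 'b': array([0.5785, 0.1014]), 'c': array([0.5633, 0.2255])}
t 0.15 F [-0.1819  0.4896 -0.64  ] tcp [0.2507 0.6262 0.2306]
shift [-388.8 -251.5   70.9] turn [-0.001  0.001  1.068]
1 -4.3 -1.6 -0.1
2 -8.7 -2.7 -0.2
3 -13.2 -3.4 -0.30000000000000004
4 -17.8 -3.7 -0.4
5 -22.3 -3.5 -0.5
6 -26.9 -2.8 -0.6000000000000001
7 -31.3 -1.7 -0.7000000000000001
8 -35.6 -0.2 -0.8
```

Request:
play_rows(
  deltas=[
    [0,[-50,-32,9],[0,0,0.15]],
    [0,[-100,-64,18],[0,0,0.3]],
    [0,[-150,-97,27],[0,0,0.45]],
    [0,[-200,-129,36],[0,0,0.6]],
    [0,[-250,-161,45],[0,0,0.75]],
    [0,[-300,-194,54],[0,0,0.9]],
    [0,[-350,-226,63],[0,0,1.0]],
    [0,[-389,-251,71],[0,0,1.068]],
  ],
  squeeze=40,
)

```text
clock: 1.15
tcp_pos: [0.5196, 0.2459, 0.1596]
orientation: [2.086, 2.347, -0.003]
contact_force: [0.6, 1.1, -0.2]
grip_width: -0.0001
```

```bash
python3 -c "
from h import *
push('c',0,.075,gap=10);print(r.get_obs()['joints'])"
```

```text
t 1.15 F [ 0.6481  1.116  -0.1715] tcp [0.5196 0.2459 0.1596]
shift [ 2.5 -1.2 84.6] turn [-0.001  0.002 -0.004]
[-0.8273  0.408   0.3534  1.887  -0.1774  0.8783 -0.269 ]
```

Request:
play_rows(
  deltas=[
    [0,[2,-1,40],[0,0,0]],
    [0,[2,-1,75],[0,0,0]],
    [0,[2,-1,85],[0,0,0]],
    [0,[2,-1,85],[0,0,0]],
  ],
)

```text
clock: 1.65
tcp_pos: [0.5183, 0.2477, 0.0746]
orientation: [2.086, 2.348, -0.004]
contact_force: [0.1, -0.5, 0.3]
grip_width: -0.0004
```

```bash
python3 -c "
from h import *
push('c',0,.075);prog('c')
p,d=r.grab_frame('wrist');cv2.imwrite('pics/w1.png',p[:,:,::-1])"
```

```text
t 1.65 F [ 0.1365 -0.4723  0.338 ] tcp [0.5183 0.2477 0.0746]
shift [-9.5 -0.1 -0.4] turn [-0.001  0.002 -0.004]
t 1.65 toolx ang -0.24638730853050106 tcp th -0.17583977309466015 rad 50.1272692766312 z 0.0745778026172283 Fpush -0.4850378757024168 F [ 0.1365 -0.4723  0.338 ]
```

View pics/w1.png

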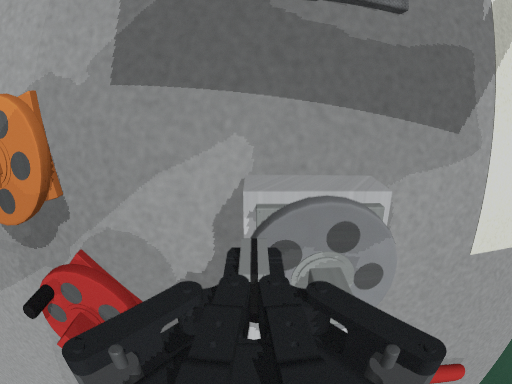

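Wrist picture: closed fingers at (255,260) beside wheel C (330,250), with the knob just behind the fingers. Starting the push.

Request:
play_rows(
  deltas=[
    [0,[-5,0,0],[0,0,0]],
    [0,[-9,0,0],[0,0,0]],
    [0,[-13.5,-1.6,0],[0,0,-0.1]],
    [0,[-18,-2.7,0],[0,0,-0.2]],
    [0,[-22.5,-3.4,0],[0,0,-0.3]],
    [0,[-27,-3.7,0],[0,0,-0.4]],
  ],
)

```text
clock: 2.45
tcp_pos: [0.5184, 0.2227, 0.0766]
orientation: [1.572, 2.719, 0.003]
contact_force: [-2.2, 4.3, 3.4]
grip_width: -0.0002
```

```bash
python3 -c "
from h import *
prog('c');push('c',.8);push('c',1.2)"
```

```text
t 2.45 toolx ang 22.937301723103673 tcp th 0.3451824559607508 rad 44.956868914574045 z 0.07662730768871562 Fpush 4.8886272839949205 F [-2.243   4.3496  3.4431]
t 2.45 F [-2.243   4.3496  3.4431] tcp [0.5184 0.2227 0.0766]
shift [-19.7  -5.4   1.6] turn [ 0.002 -0.    -0.4  ]
t 2.45 F [-2.243   4.3496  3.4431] tcp [0.5184 0.2227 0.0766]
shift [-37.5  -1.9   1.6] turn [ 0.002  0.    -0.8  ]
```

Request:
play_rows(
  deltas=[
    [0,[-5,-2.2,0.5],[0,0,-0.1]],
    [0,[-9.8,-3.8,1],[0,0,-0.2]],
    [0,[-14.6,-4.8,1],[0,0,-0.3]],
    [0,[-19.7,-5.4,1.5],[0,0,-0.4]],
    [0,[-24.2,-5.2,1.5],[0,0,-0.5]],
    [0,[-28.8,-4.5,1.5],[0,0,-0.6]],
    [0,[-33.2,-3.4,1.5],[0,0,-0.7]],
    [0,[-37.5,-1.9,1.5],[0,0,-0.8]],
  ],
)

```text
clock: 3.45
tcp_pos: [0.5347, 0.1905, 0.0758]
orientation: [0.382, 3.118, 0.005]
contact_force: [-3.8, 3.1, 3.4]
grip_width: 0.0003
```

```bash
python3 -c "
from h import *
prog('c');push('c',1.5)"
```

```text
t 3.45 toolx ang 69.02978217145966 tcp th 1.1687595326179525 rad 45.20581024637511 z 0.07584976709123459 Fpush 4.439043227518538 F [-3.8116  3.0659  3.4437]
t 3.45 F [-3.8116  3.0659  3.4437] tcp [0.5347 0.1905 0.0758]
shift [-14.3  -4.5   0.8] turn [ 0.003  0.    -0.295]
```

Request:
play_rows(
  deltas=[
    [0,[-5,-2.1,0.5],[0,0,-0.1]],
    [0,[-9.7,-3.7,0.8],[0,0,-0.2]],
    [0,[-14.3,-4.5,0.8],[0,0,-0.295]],
    [0,[-16.5,-4.7,0.8],[0,0,-0.345]],
  ],
)

```text
clock: 3.95
tcp_pos: [0.5483, 0.1822, 0.0754]
orientation: [0.163, -3.136, -0.005]
contact_force: [-4.3, 3.3, 2.7]
grip_width: -0.0
```

```bash
python3 -c "
from h import *
prog('c');push('c',1.6);push('c',1.7)"
```

```text
t 3.95 toolx ang -271.05410295242973 tcp th 1.5199084773944262 rad 45.777641553281605 z 0.07540273985003629 Fpush 3.919894558455057 F [-4.2834  3.2868  2.6519]
t 3.95 F [-4.2834  3.2868  2.6519] tcp [0.5483 0.1822 0.0754]
shift [-3.4 -1.3  0.4] turn [ 0.003 -0.001 -0.048]
t 3.95 F [-4.2834  3.2868  2.6519] tcp [0.5483 0.1822 0.0754]
shift [-7.8 -2.7  0.4] turn [ 0.003 -0.001 -0.148]
```

Request:
play_rows(
  deltas=[
    [0,[-2.5,-1,0.4],[0,0,-0.05]],
    [0,[-5,-1.8,0.4],[0,0,-0.09]],
  ],
)

```text
clock: 4.2
tcp_pos: [0.5519, 0.1809, 0.0754]
orientation: [0.306, -3.123, -0.005]
contact_force: [-6.1, 1.6, 3.3]
grip_width: 0.0001
```

Request:
play_rows(
  deltas=[
    [0,[-2.5,-1,0.4],[0,0,-0.05]],
    [0,[-5,-1.8,0.4],[0,0,-0.09]],
  ],
)

```text
clock: 4.45
tcp_pos: [0.5555, 0.1799, 0.0752]
orientation: [0.449, -3.103, -0.005]
contact_force: [-5.3, 0.4, 3.7]
grip_width: -0.0001
```

```bash
python3 -c "
from h import *
prog('c');push('c',1.7);push('c',1.8)"
```

```text
t 4.45 toolx ang -260.5331921893273 tcp th 1.685271604445357 rad 46.200141645497645 z 0.07523550262127238 Fpush 4.9554380650779555 F [-5.2756  0.3657  3.703 ]
t 4.45 F [-5.2756  0.3657  3.703 ] tcp [0.5555 0.1799 0.0752]
shift [-0.8  0.2  0.2] turn [ 0.004 -0.006  0.036]
t 4.45 F [-5.2756  0.3657  3.703 ] tcp [0.5555 0.1799 0.0752]
shift [-5.1 -1.6  0.2] turn [ 0.004 -0.006 -0.064]
```

Request:
play_rows(
  deltas=[
    [0,[-2.5,-0.9,0.2],[0,0,-0.04]],
    [0,[-5,-1.6,0.2],[0,0,-0.07]],
  ],
)

```text
clock: 4.7
tcp_pos: [0.5592, 0.1794, 0.0752]
orientation: [0.559, -3.082, -0.004]
contact_force: [-5.3, -0.2, 3.7]
grip_width: -0.0004
```

Request:
play_rows(
  deltas=[
    [0,[-2.5,-0.9,0.2],[0,0,-0.04]],
    [0,[-5,-1.6,0.2],[0,0,-0.08]],
  ],
)

```text
clock: 4.95
tcp_pos: [0.5628, 0.1791, 0.0752]
orientation: [0.683, -3.054, -0.004]
contact_force: [-5.3, -0.7, 2.8]
grip_width: -0.0
```

Request:
play_rows(
  deltas=[
    [0,[-2.5,-0.9,0.2],[0,0,-0.04]],
    [0,[-5,-1.6,0.2],[0,0,-0.08]],
  ],
)

```text
clock: 5.2
tcp_pos: [0.5665, 0.1789, 0.075]
orientation: [0.806, -3.021, -0.004]
contact_force: [-4.7, -1.1, 4.1]
grip_width: -0.0003
```

```bash
python3 -c "
from h import *
prog('c');push('c',1.95);push('c',2.)"
```

```text
t 5.2 toolx ang -247.11880969205595 tcp th 1.9217738383416219 rad 46.706958460872826 z 0.07503971747542176 Fpush 4.628139285126209 F [-4.6937 -1.1219  4.082 ]
t 5.2 F [-4.6937 -1.1219  4.082 ] tcp [0.5665 0.1789 0.075 ]
shift [-1.6  0.4  0. ] turn [ 0.006 -0.014  0.02 ]
t 5.2 F [-4.6937 -1.1219  4.082 ] tcp [0.5665 0.1789 0.075 ]
shift [-3.7 -0.5 -0. ] turn [ 0.006 -0.014 -0.03 ]
```

Request:
play_rows(
  deltas=[
    [0,[-2.5,-0.7,0],[0,-0.005,-0.04]],
    [0,[-5,-1.2,0],[0,-0.01,-0.06]],
  ],
)

```text
clock: 5.45
tcp_pos: [0.57, 0.1794, 0.075]
orientation: [0.9, -3.001, -0.007]
contact_force: [-5.9, -1.7, 3.5]
grip_width: -0.0002
```

Request:
play_rows(
  deltas=[
    [0,[-2.5,-0.9,0.2],[0,0,-0.04]],
    [0,[-5,-1.6,0.2],[0,0,-0.08]],
  ],
)

```text
clock: 5.7
tcp_pos: [0.5737, 0.1797, 0.0748]
orientation: [1.02, -2.96, -0.007]
contact_force: [-5.5, -1.6, 3.3]
grip_width: -0.0002
```

```bash
python3 -c "
from h import *
prog('c');push('c',2.15);push('c',2.2)"
```

```text
t 5.7 toolx ang -238.96081101034807 tcp th 2.0780653441112635 rad 46.947738169942134 z 0.07477726103914223 Fpush 5.321391520877317 F [-5.5171 -1.5845  3.2593]
t 5.7 F [-5.5171 -1.5845  3.2593] tcp [0.5737 0.1797 0.0748]
shift [-3.6 -0.2 -0.3] turn [ 0.008 -0.009 -0.038]
t 5.7 F [-5.5171 -1.5845  3.2593] tcp [0.5737 0.1797 0.0748]
shift [-5.7 -0.9 -0.3] turn [ 0.008 -0.009 -0.088]
```

Request:
play_rows(
  deltas=[
    [0,[-2.5,-0.5,0],[0,-0.005,-0.04]],
    [0,[-5,-0.9,0],[0,-0.01,-0.07]],
  ],
)

```text
clock: 5.95
tcp_pos: [0.5773, 0.1807, 0.0747]
orientation: [1.127, -2.928, -0.011]
contact_force: [-4.5, -2.5, 2.5]
grip_width: -0.0001
```

Request:
play_rows(
  deltas=[
    [0,[-2.5,-0.7,0],[0,0,-0.04]],
    [0,[-5,-1.2,0],[0,0,-0.08]],
  ],
)

```text
clock: 6.2
tcp_pos: [0.5809, 0.1818, 0.0746]
orientation: [1.245, -2.878, -0.009]
contact_force: [-3.7, -2.8, 2.8]
grip_width: -0.0003
```

```bash
python3 -c "
from h import *
prog('c');push('c',2.25);push('c',2.3)"
```

```text
t 6.2 toolx ang -230.2347334346512 tcp th 2.2367664807272662 rad 47.13008507964612 z 0.07464785141553375 Fpush 4.553722911484486 F [-3.6847 -2.7861  2.8481]
t 6.2 F [-3.6847 -2.7861  2.8481] tcp [0.5809 0.1818 0.0746]
shift [-1.2  1.1 -0.3] turn [ 0.008 -0.003  0.015]
t 6.2 F [-3.6847 -2.7861  2.8481] tcp [0.5809 0.1818 0.0746]
shift [-3.3  0.2 -0.4] turn [ 0.008 -0.003 -0.035]
```

Request:
play_rows(
  deltas=[
    [0,[-2.5,0.2,0],[0,0,-0.04]],
    [0,[-5,0.2,0],[0,0,-0.07]],
  ],
)

```text
clock: 6.45
tcp_pos: [0.5842, 0.1834, 0.0746]
orientation: [1.344, -2.831, -0.006]
contact_force: [-3.7, -7.7, 3.9]
grip_width: 0.0
```

Request:
play_rows(
  deltas=[
    [0,[-2.5,-0.4,0],[0,0,-0.04]],
    [0,[-5,-0.7,0],[0,0,-0.08]],
  ],
)

```text
clock: 6.7
tcp_pos: [0.5867, 0.1839, 0.0745]
orientation: [1.455, -2.77, -0.003]
contact_force: [-8.5, -9.5, 8.4]
grip_width: 0.0002
```

```bash
python3 -c "
from h import *
prog('c');push('c',2.4)
p,d=r.grab_frame('scene');q=p[160:290,170:370];cv2.imwrite('pics/s2.png',cv2.resize(q,(800,520),interpolation=cv2.INTER_CUBIC)[:,:,::-1])"
```

```text
t 6.7 toolx ang -221.58149786111636 tcp th 2.366294608180305 rad 47.694902964758214 z 0.07452206787465862 Fpush 12.673915189569126 F [-8.5414 -9.5062  8.3774]
t 6.7 F [-8.5414 -9.5062  8.3774] tcp [0.5867 0.1839 0.0745]
shift [-2.3  1.1 -0.5] turn [ 0.007 -0.01   0.016]
```

View pics/s2.png

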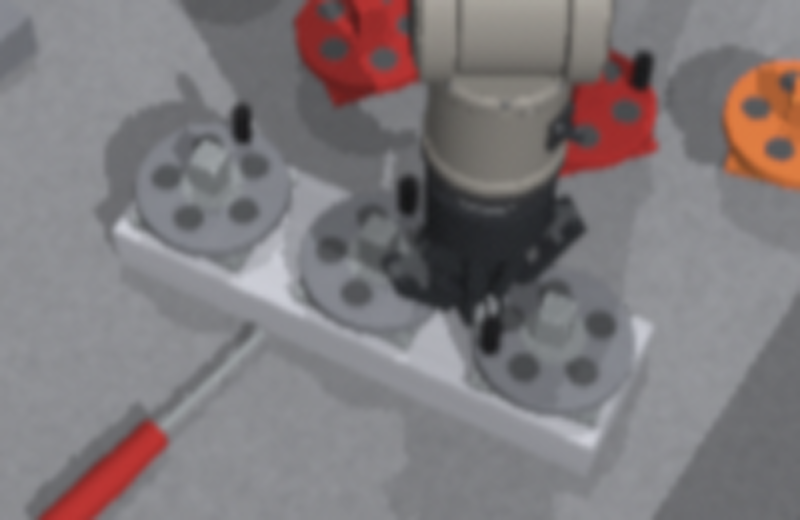

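Firm stop on C: 12.7 N after a steady drag of about 5 N. The picture shows knob C swung round to (490,330) with the finger behind it. Backing straight off and lifting.

Request:
play_rows(
  deltas=[
    [0,[5,0,0],[0,0,0]],
    [0,[14,0,0],[0,0,0]],
    [0,[14,0,-40],[0,0,0]],
    [0,[14,0,-75],[0,0,0.1]],
  ],
)

```text
clock: 7.25
tcp_pos: [0.5799, 0.1726, 0.1507]
orientation: [1.314, -2.841, -0.003]
contact_force: [-0.2, -0.8, 0.3]
grip_width: -0.0
```

```bash
python3 -c "
from h import *
push('b',0,.15,gap=10);print(r.get_obs()['joints'])
p,d=r.grab_frame('scene');cv2.imwrite('pics/s3.png',p[:,:,::-1])"
```

```text
t 7.25 F [-0.1521 -0.8423  0.336 ] tcp [0.5799 0.1726 0.1507]
shift [67.1  4.   1.4] turn [-0.008 -0.012  2.315]
[-0.1648  0.4725 -0.2995  1.7779  0.1664  0.9277  1.9023]
```

Request:
play_rows(
  deltas=[
    [0,[10,1,0],[0,0,0.18]],
    [0,[20,1,0],[0,0,0.36]],
    [0,[30,2,0],[0,0,0.54]],
    [0,[40,2,0],[0,0,0.72]],
    [0,[50,3,0],[0,0,0.9]],
    [0,[60,4,0],[0,0,1.08]],
    [0,[67,4,0],[0,0,1.26]],
    [0,[67,4,0],[0,0,1.44]],
  ],
)

```text
clock: 8.3
tcp_pos: [0.5359, 0.1252, 0.1563]
orientation: [-0.904, -3.006, 0.002]
contact_force: [-0.0, 0.9, 0.7]
grip_width: -0.0
```

```bash
python3 -c "
from h import *
push('b',0,.15,gap=10)"
```

```text
t 8.3 F [-0.0432  0.8854  0.7222] tcp [0.5359 0.1252 0.1563]
shift [ 1.5 -2.4  6.3] turn [-0.003 -0.001  0.864]
```

Request:
play_rows(
  deltas=[
    [0,[1,-2,0],[0,0,0.18]],
    [0,[1.5,-2.4,0],[0,0,0.36]],
    [0,[1.5,-2.4,0],[0,0,0.54]],
    [0,[1.5,-2.4,0],[0,0,0.72]],
    [0,[1.5,-2.4,0],[0,0,0.864]],
    [0,[1.5,-2.4,40],[0,0,0.864]],
    [0,[1.5,-2.4,75],[0,0,0.864]],
    [0,[1.5,-2.4,81],[0,0,0.864]],
  ],
)

```text
clock: 9.3
tcp_pos: [0.5317, 0.1237, 0.0734]
orientation: [-2.078, -2.351, 0.008]
contact_force: [-0.3, 0.1, -0.2]
grip_width: 0.0001
```

```bash
python3 -c "
from h import *
push('b',0,.075,gap=0)
p=cv2.imread('pics/s3.png')
p2,d=r.grab_frame('scene');q=np.vstack([p[160:290,170:370],p2[160:290,170:370,::-1]]);cv2.imwrite('pics/s4.png',cv2.resize(q,None,fx=2.3,fy=2.3,interpolation=cv2.INTER_CUBIC))"
```

```text
t 9.3 F [-0.3012  0.1147 -0.1777] tcp [0.5317 0.1237 0.0734]
shift [-9.8  1.7 -1.6] turn [-0.006  0.001  0.001]
```

View pics/s4.png

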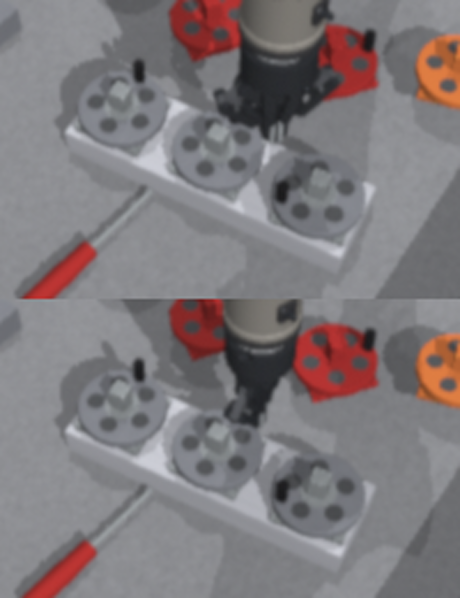

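C's knob has stayed near its stop, at (282,490) in the crop, so C is the binding one. Testing B next.

Request:
play_rows(
  deltas=[
    [0,[-5,1,-1],[0,0,0]],
    [0,[-9,1.6,-1.5],[0,0,0]],
    [0,[-13.7,0,-1.5],[0,0,-0.1]],
    [0,[-18.5,-1,-1.5],[0,0,-0.2]],
    [0,[-23,-1.7,-1.5],[0,0,-0.3]],
    [0,[-27.6,-2,-1.5],[0,0,-0.4]],
    [0,[-32,-1.8,-1.5],[0,0,-0.5]],
    [0,[-36.5,-1.1,-1.5],[0,0,-0.6]],
  ],
)

```text
clock: 10.35
tcp_pos: [0.5366, 0.0872, 0.0768]
orientation: [-1.287, -2.864, 0.002]
contact_force: [0.2, -0.7, 0.0]
grip_width: 0.0002
```

```bash
python3 -c "
from h import *
prog('b');push('b',1.4)"
```

```text
t 10.35 toolx ang 34.5866500550047 tcp th 0.6102170158462639 rad 44.21283188256135 z 0.07677848587219163 Fpush -0.6414166625898368 F [ 0.1599 -0.7157  0.0486]
t 10.35 F [ 0.1599 -0.7157  0.0486] tcp [0.5366 0.0872 0.0768]
shift [-34.6  -1.5   1.7] turn [-0.002 -0.002 -0.796]
```

Request:
play_rows(
  deltas=[
    [0,[-4.3,-1.8,1],[0,0,-0.1]],
    [0,[-8.7,-3,1.5],[0,0,-0.2]],
    [0,[-13.2,-3.8,1.5],[0,0,-0.3]],
    [0,[-17.5,-4.2,1.5],[0,0,-0.4]],
    [0,[-22,-4.2,1.5],[0,0,-0.5]],
    [0,[-26.3,-3.7,1.5],[0,0,-0.6]],
    [0,[-30.5,-2.8,1.5],[0,0,-0.7]],
    [0,[-34.6,-1.5,1.5],[0,0,-0.8]],
  ],
)

```text
clock: 11.35
tcp_pos: [0.5592, 0.0597, 0.0764]
orientation: [-0.066, -3.14, 0.001]
contact_force: [-0.8, -0.3, 0.7]
grip_width: -0.0001
```

```bash
python3 -c "
from h import *
prog('b');push('b',1.55)"
```

```text
t 11.35 toolx ang 80.57409144516475 tcp th 1.4198970502608823 rad 45.900266921262045 z 0.07636040168884355 Fpush 0.7578833932206595 F [-0.772  -0.3168  0.7256]
t 11.35 F [-0.772  -0.3168  0.7256] tcp [0.5592 0.0597 0.0764]
shift [-5.7 -1.7  1.4] turn [-0.001 -0.001 -0.144]
```

Request:
play_rows(
  deltas=[
    [0,[-2.5,-0.9,0.5],[0,0,-0.06]],
    [0,[-5,-1.6,1],[0,0,-0.12]],
  ],
)

```text
clock: 11.6
tcp_pos: [0.5649, 0.0572, 0.0765]
orientation: [-0.124, 3.138, -0.002]
contact_force: [-0.1, -0.2, 0.0]
grip_width: 0.0001
```

Request:
play_rows(
  deltas=[
    [0,[-2.5,-0.7,0],[0,0,-0.05]],
    [0,[-5,-1.2,0],[0,0,-0.1]],
  ],
)

```text
clock: 11.85
tcp_pos: [0.5706, 0.0554, 0.0776]
orientation: [-0.281, 3.127, -0.003]
contact_force: [-0.5, -1.7, 0.5]
grip_width: 0.0005
```

Request:
play_rows(
  deltas=[
    [0,[-2.5,-0.7,0],[0,0,-0.05]],
    [0,[-5,-1.2,0],[0,0,-0.1]],
  ],
)

```text
clock: 12.1
tcp_pos: [0.5752, 0.054, 0.0784]
orientation: [-0.439, 3.11, -0.005]
contact_force: [-5.1, -1.6, 3.3]
grip_width: 0.0003
```

```bash
python3 -c "
from h import *
prog('b');push('b',1.75);push('b',1.85)"
```

```text
t 12.1 toolx ang -260.94282716642033 tcp th 1.7846976803190318 rad 47.52421292205655 z 0.07839916798033722 Fpush 5.34941082773175 F [-5.0917 -1.6498  3.2934]
t 12.1 F [-5.0917 -1.6498  3.2934] tcp [0.5752 0.054  0.0784]
shift [0.9 2.3 3.4] turn [-0.003  0.    -0.021]
t 12.1 F [-5.0917 -1.6498  3.2934] tcp [0.5752 0.054  0.0784]
shift [-3.5  0.8  3.4] turn [-0.003  0.    -0.121]
```

Request:
play_rows(
  deltas=[
    [0,[-2.5,0,1],[0,0,-0.06]],
    [0,[-4.5,0,2],[0,0,-0.1]],
  ],
)

```text
clock: 12.35
tcp_pos: [0.5789, 0.0538, 0.0772]
orientation: [0.594, -3.084, 0.007]
contact_force: [-5.5, -2.5, 4.5]
grip_width: 0.0001
```

```bash
python3 -c "
from h import *
prog('b');push('b',1.85)"
```

```text
t 12.35 toolx ang -255.1922609694675 tcp th 1.862488582828294 rad 47.57623950923684 z 0.07715343717777724 Fpush 6.02031710088303 F [-5.4945 -2.4739  4.5452]
t 12.35 F [-5.4945 -2.4739  4.5452] tcp [0.5789 0.0538 0.0772]
shift [-0.2  2.   2.1] turn [-0.005 -0.002 -0.021]
```

Request:
play_rows(
  deltas=[
    [0,[-2.5,0,1],[0,0,-0.06]],
    [0,[-4.5,0,1.5],[0,0,-0.1]],
  ],
)

```text
clock: 12.6
tcp_pos: [0.5818, 0.0535, 0.076]
orientation: [0.747, -3.047, 0.01]
contact_force: [-7.1, -4.0, 5.9]
grip_width: -0.0003
```

Request:
play_rows(
  deltas=[
    [0,[-2.5,-0.5,0.5],[0,0,-0.05]],
    [0,[-4.5,-0.7,0.5],[0,0,-0.08]],
  ],
)

```text
clock: 12.85
tcp_pos: [0.5836, 0.0529, 0.0756]
orientation: [0.866, -3.009, 0.013]
contact_force: [-10.5, -5.3, 8.7]
grip_width: -0.0
```

```bash
python3 -c "
from h import *
prog('b');push('b',2)"
```

```text
t 12.85 toolx ang -244.87748039153993 tcp th 1.9576742767981656 rad 48.78562591366723 z 0.07560845370670449 Fpush 11.676939281758576 F [-10.4589  -5.3034   8.7068]
t 12.85 F [-10.4589  -5.3034   8.7068] tcp [0.5836 0.0529 0.0756]
shift [-3.1  2.   0.6] turn [-0.005 -0.012  0.009]
```

Request:
play_rows(
  deltas=[
    [0,[5,0,0],[0,0,0]],
    [0,[10,0,-20],[0,0,0]],
    [0,[14,0,-50],[0,0,0]],
    [0,[14,0,-75],[0,0,0.1]],
  ],
)

```text
clock: 13.35
tcp_pos: [0.5735, 0.0461, 0.1538]
orientation: [0.712, -3.054, 0.014]
contact_force: [-0.1, 1.1, -0.0]
grip_width: -0.0
```

```bash
python3 -c "
from h import *
push('a',0,.15,gap=10);print(r.get_obs()['joints'])"
```

```text
t 13.35 F [-0.0853  1.0761 -0.042 ] tcp [0.5735 0.0461 0.1538]
shift [ 42.6 -30.3   4.4] turn [-0.012  0.002  1.906]
[ 0.0603  0.4236 -0.3237  1.8508  0.1788  0.9007  1.6795]
```

Request:
play_rows(
  deltas=[
    [0,[10,-8,0],[0,0,0.18]],
    [0,[20,-15,0],[0,0,0.36]],
    [0,[30,-22,0],[0,0,0.54]],
    [0,[40,-30,0],[0,0,0.72]],
    [0,[42.6,-30,0],[0,0,0.9]],
    [0,[42.6,-30,0],[0,0,1.08]],
    [0,[42.6,-30,0],[0,0,1.26]],
    [0,[42.6,-30,0],[0,0,1.44]],
  ],
)

```text
clock: 14.35
tcp_pos: [0.5498, 0.0006, 0.1565]
orientation: [1.488, 2.762, -0.012]
contact_force: [0.5, -1.0, -1.0]
grip_width: 0.0
```

```bash
python3 -c "
from h import *
push('a',0,.075,gap=10)"
```

```text
t 14.35 F [ 0.4657 -1.0253 -1.0465] tcp [0.5498 0.0006 0.1565]
shift [ 0.8 -1.  81.5] turn [-0.003  0.008  0.461]
```

Request:
play_rows(
  deltas=[
    [0,[0.8,-1,0],[0,0,0.18]],
    [0,[0.8,-1,0],[0,0.005,0.36]],
    [0,[0.8,-1,20],[0,0.008,0.46]],
    [0,[0.8,-1,55],[0,0.008,0.46]],
    [0,[0.8,-1,80],[0,0.008,0.46]],
    [0,[0.8,-1,81],[0,0.008,0.46]],
  ],
)

```text
clock: 15.1
tcp_pos: [0.5485, 0.0002, 0.0756]
orientation: [-2.08, -2.352, 0.004]
contact_force: [-0.4, -0.5, 0.0]
grip_width: 0.0001
```

```bash
python3 -c "
from h import *
push('a',0,.075,gap=0)
c=r.grab_frame('side')[0][130:280,190:340];cv2.imwrite('pics/s5.png',cv2.resize(c,None,fx=4,fy=4,interpolation=cv2.INTER_CUBIC)[:,:,::-1])"
```

```text
t 15.1 F [-0.3807 -0.5318  0.0334] tcp [0.5485 0.0002 0.0756]
shift [-10.2   0.1   0.6] turn [-0.003  0.001  0.001]
```

View pics/s5.png

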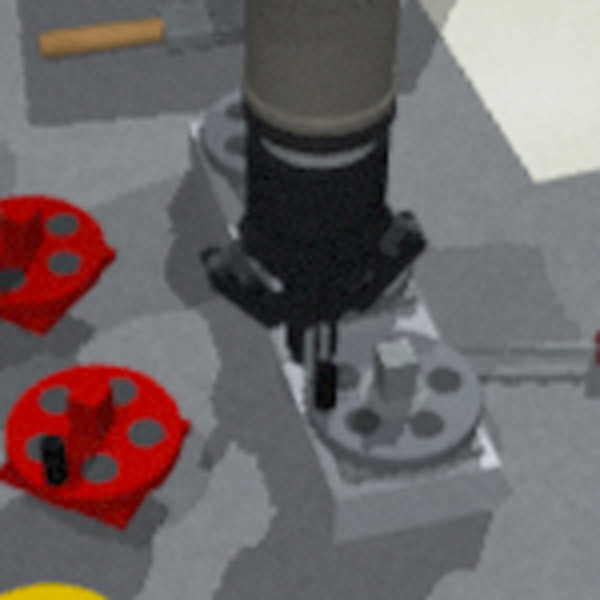

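The finger stands behind knob A at (325,385). B's knob, the dark shape at (298,340), is back at its start, so B runs free. Pushing A.

Request:
play_rows(
  deltas=[
    [0,[-5,0,0],[0,0,0]],
    [0,[-10,0,0.5],[0,0,0]],
    [0,[-14.5,-1.6,0.5],[0,0,-0.1]],
    [0,[-19,-2.7,0.5],[0,0,-0.2]],
    [0,[-23.5,-3.4,0.5],[0,0,-0.3]],
    [0,[-28,-3.7,0.5],[0,0,-0.4]],
    [0,[-32.5,-3.5,0.5],[0,0,-0.5]],
    [0,[-37,-2.8,0.5],[0,0,-0.6]],
  ],
)

```text
clock: 16.15
tcp_pos: [0.5515, -0.0374, 0.0768]
orientation: [1.288, 2.865, -0.002]
contact_force: [-0.5, 0.1, 0.8]
grip_width: 0.0003
```

```bash
python3 -c "
from h import *
prog('a');push('a',1.4)"
```

```text
t 16.15 toolx ang 34.571708159268326 tcp th 0.6195851341090965 rad 44.71130384954728 z 0.07679739748245076 Fpush 0.38956554766720725 F [-0.4659  0.1075  0.7505]
t 16.15 F [-0.4659  0.1075  0.7505] tcp [ 0.5515 -0.0374  0.0768]
shift [-34.4  -0.9   1.8] turn [-0.001  0.    -0.797]
```

Request:
play_rows(
  deltas=[
    [0,[-4.3,-1.7,1],[0,0,-0.1]],
    [0,[-8.7,-2.9,2],[0,0,-0.2]],
    [0,[-13,-3.6,2],[0,0,-0.3]],
    [0,[-17.5,-4,2],[0,0,-0.4]],
    [0,[-22,-3.9,2],[0,0,-0.5]],
    [0,[-26.2,-3.3,2],[0,0,-0.6]],
    [0,[-30.3,-2.2,2],[0,0,-0.7]],
    [0,[-34.4,-0.9,2],[0,0,-0.8]],
  ],
)

```text
clock: 17.15
tcp_pos: [0.574, -0.0645, 0.0755]
orientation: [0.067, 3.14, -0.002]
contact_force: [-0.7, 0.5, 0.5]
grip_width: -0.0002
```

Request:
play_rows(
  deltas=[
    [0,[-2.5,-0.6,1],[0,0,-0.06]],
    [0,[-5,-1,1.5],[0,0,-0.11]],
  ],
)

```text
clock: 17.4
tcp_pos: [0.5792, -0.0668, 0.0747]
orientation: [-0.107, 3.139, -0.003]
contact_force: [-0.7, -0.4, -0.0]
grip_width: -0.0002
```

Request:
play_rows(
  deltas=[
    [0,[-2.5,-0.5,1],[0,0,-0.06]],
    [0,[-5,-0.8,1.5],[0,0,-0.11]],
  ],
)

```text
clock: 17.65
tcp_pos: [0.5845, -0.0683, 0.0739]
orientation: [-0.28, 3.128, -0.005]
contact_force: [-0.4, 0.4, 0.1]
grip_width: 0.0003
```

```bash
python3 -c "
from h import *
prog('a');push('a',1.75)"
```

```text
t 17.65 toolx ang -266.75561896056684 tcp th 1.6529116986516632 rad 46.533333851337844 z 0.07392761889330934 Fpush 0.2771358734979832 F [-0.3588  0.4269  0.0633]
t 17.65 F [-0.3588  0.4269  0.0633] tcp [ 0.5845 -0.0683  0.0739]
shift [-4.5 -0.7 -1.1] turn [-0.003  0.001 -0.123]
```

Request:
play_rows(
  deltas=[
    [0,[-2.5,-0.4,-0.5],[0,0,-0.06]],
    [0,[-5,-0.8,-1],[0,0,-0.12]],
  ],
)

```text
clock: 17.9
tcp_pos: [0.5896, -0.0693, 0.0755]
orientation: [-0.469, 3.105, -0.007]
contact_force: [-0.4, -0.5, -0.8]
grip_width: 0.0002
```

Request:
play_rows(
  deltas=[
    [0,[-2.5,-0.5,0],[0,0,-0.06]],
    [0,[-5,-0.8,0],[0,0,-0.11]],
  ],
)

```text
clock: 18.15
tcp_pos: [0.5947, -0.07, 0.0761]
orientation: [-0.64, 3.075, -0.009]
contact_force: [-1.1, 0.1, -1.1]
grip_width: 0.0002
```

```bash
python3 -c "
from h import *
prog('a');push('a',1.85);push('a',1.95)"
```

```text
t 18.15 toolx ang -253.4936217212703 tcp th 1.8731374307246913 rad 47.296685547020594 z 0.07609399219213665 Fpush 1.0085870713362304 F [-1.148   0.1107 -1.1239]
t 18.15 F [-1.148   0.1107 -1.1239] tcp [ 0.5947 -0.07    0.0761]
shift [0.4 1.9 1.1] turn [-0.006  0.     0.009]
t 18.15 F [-1.148   0.1107 -1.1239] tcp [ 0.5947 -0.07    0.0761]
shift [-3.9  0.3  1.1] turn [-0.006 -0.    -0.091]
```

Request:
play_rows(
  deltas=[
    [0,[-2.5,0.3,0.5],[0,0,-0.05]],
    [0,[-5,0.3,1],[0,0,-0.1]],
  ],
)

```text
clock: 18.4
tcp_pos: [0.599, -0.0694, 0.0758]
orientation: [-0.793, 3.039, -0.011]
contact_force: [-3.0, -1.9, 2.1]
grip_width: -0.0001
```

Request:
play_rows(
  deltas=[
    [0,[-2.5,-0.2,0],[0,0,-0.05]],
    [0,[-5,-0.5,0],[0,0,-0.1]],
  ],
)

```text
clock: 18.65
tcp_pos: [0.6028, -0.0694, 0.076]
orientation: [0.944, -2.994, 0.014]
contact_force: [-3.2, -2.6, 0.8]
grip_width: -0.0001
```

```bash
python3 -c "
from h import *
prog('a');push('a',2.05);push('a',2.15)"
```

```text
t 18.65 toolx ang -242.01182641617055 tcp th 2.0445081617030585 rad 47.614603169518624 z 0.07596163451187882 Fpush 4.118116308521306 F [-3.239  -2.5541  0.8206]
t 18.65 F [-3.239  -2.5541  0.8206] tcp [ 0.6028 -0.0694  0.076 ]
shift [-1.   1.7  0.9] turn [-0.008 -0.005  0.009]
t 18.65 F [-3.239  -2.5541  0.8206] tcp [ 0.6028 -0.0694  0.076 ]
shift [-5.3  0.   0.9] turn [-0.007 -0.005 -0.091]
```

Request:
play_rows(
  deltas=[
    [0,[-2.5,0.2,0.5],[0,0,-0.05]],
    [0,[-5,0.2,1],[0,0,-0.09]],
  ],
)

```text
clock: 18.9
tcp_pos: [0.6052, -0.0695, 0.0754]
orientation: [1.074, -2.945, 0.017]
contact_force: [-6.5, -6.1, 6.2]
grip_width: 0.0001
```

Request:
play_rows(
  deltas=[
    [0,[-2.5,-0.2,0],[0,0,-0.04]],
    [0,[-4.5,-0.3,0],[0,0,-0.07]],
  ],
)

```text
clock: 19.15
tcp_pos: [0.6068, -0.0698, 0.0754]
orientation: [1.173, -2.901, 0.019]
contact_force: [-7.1, -6.0, 4.7]
grip_width: 0.0004
```

```bash
python3 -c "
from h import *
prog('a');push('a',2.2)"
```

```text
t 19.15 toolx ang -232.95915032563516 tcp th 2.123945322912257 rad 48.94951240004975 z 0.07544056613576385 Fpush 9.23734510075136 F [-7.0891 -5.9592  4.7044]
t 19.15 F [-7.0891 -5.9592  4.7044] tcp [ 0.6068 -0.0698  0.0754]
shift [-4.7  1.3  0.4] turn [-0.007 -0.016  0.017]
```

Request:
play_rows(
  deltas=[
    [0,[-3,0,0],[0,0,0]],
    [0,[-5,0.2,0],[0,0,0]],
  ],
)

```text
clock: 19.4
tcp_pos: [0.6077, -0.0697, 0.0754]
orientation: [1.167, -2.896, 0.023]
contact_force: [-8.7, -6.4, 4.9]
grip_width: -0.0
```

```bash
python3 -c "
from h import *
prog('a')"
```

```text
t 19.4 toolx ang -233.10454618050534 tcp th 2.142523806384439 rad 49.09090074435852 z 0.07541230967776597 Fpush 10.693470178473868 F [-8.7162 -6.3682  4.8964]
```

A came firmly to its stop at 10.7 N and ran light before that, so C alone binds. Releasing A and going to look at the stand from above.

Request:
play_rows(
  deltas=[
    [0,[5,0,0],[0,0,0]],
    [0,[10,0,-20],[0,0,0]],
    [0,[14,0,-60],[0,0,0]],
    [0,[14,0,-100],[0,0,0.15]],
  ],
)

```text
clock: 19.9
tcp_pos: [0.5993, -0.0777, 0.1785]
orientation: [0.942, -2.98, 0.025]
contact_force: [0.3, -0.3, 0.4]
grip_width: -0.0
```

```bash
python3 -c "
from h import *
go([.5855,-.292,.17],82);print(r.get_obs()['joints'])"
```

```text
t 19.9 F [ 0.2942 -0.3203  0.3936] tcp [ 0.5993 -0.0777  0.1785]
shift [ 134.3 -167.3   12.9] turn [-0.028  0.002  2.323]
[ 0.368   0.4609 -0.4669  1.7513  0.2633  1.0005  1.9803]
```

Request:
play_rows(
  deltas=[
    [0,[20,-25,0],[0,0,0.18]],
    [0,[40,-50,0],[0,0,0.36]],
    [0,[60,-75,0],[0,0,0.54]],
    [0,[80,-100,2],[0,0,0.72]],
    [0,[100,-125,5],[0,0,0.9]],
    [0,[120,-150,10],[0,0,1.08]],
    [0,[134,-167,13],[0,0,1.26]],
    [0,[134,-167,13],[0,0,1.44]],
  ],
)

```text
clock: 20.9
tcp_pos: [0.5855, -0.2945, 0.1717]
orientation: [1.276, 2.869, -0.035]
contact_force: [0.4, 0.3, 0.3]
grip_width: 0.0001
```

```bash
python3 -c "
from h import *
go([.5855,-.292,.17],82)"
```

```text
t 20.9 F [0.4248 0.2666 0.2836] tcp [ 0.5855 -0.2945  0.1717]
shift [1.8 1.7 1.6] turn [-0.014  0.019  0.874]
```

Request:
play_rows(
  deltas=[
    [0,[1.8,1.7,1.6],[0,0,0.18]],
    [0,[1.8,1.7,1.6],[0,0.01,0.36]],
    [0,[1.8,1.7,1.6],[-0.01,0.015,0.54]],
    [0,[1.8,1.7,1.6],[-0.014,0.019,0.72]],
    [0,[1.8,1.7,1.6],[-0.014,0.019,0.874]],
    [0,[1.8,1.7,1.6],[-0.014,0.019,0.874]],
  ],
)

```text
clock: 21.65
tcp_pos: [0.5865, -0.2918, 0.1718]
orientation: [2.368, 2.062, 0.003]
contact_force: [0.1, 0.5, -0.1]
grip_width: -0.0004
```

```bash
cat >> h.py <<'E'
def wray(uv):   # world origin and directions for wrist pixels, from the pose now
    o=r.get_obs();return wrayp(uv,o['tcp_pos'],R.from_rotvec(o['orientation']))
def wrayp(uv,t,T):
    c=r.camera_model('wrist');K=c['mtx'];H=c['T_tool_cam']
    q=(np.atleast_2d(uv)-K[:2,2])/K[0,0];a=np.linalg.norm(q,axis=1,keepdims=True)
    d=np.hstack([q/np.maximum(a,1e-9)*np.sin(a),np.cos(a)])
    return T.apply(H[:3,3])+t,T.apply(d@H[:3,:3].T)
def onplane(uv,z,t,T):
    o,d=wrayp(uv,t,T);return o+d*((z-o[2])/d[:,2])[:,None]
E
python3 - <<'E'
from h import *
o=r.get_obs();p,d=r.grab_frame('wrist');t=o['tcp_pos'];T=R.from_rotvec(o['orientation'])
print(t,o['orientation'])
go([.5855,-.292,.17],82)
np.savez('pics/stand.npz',p=p,d=d,t=t,rv=o['orientation'])
g=cv2.cvtColor(p,cv2.COLOR_RGB2GRAY);cv2.imwrite('pics/w6.png',p[:,:,::-1])
for hi in (60,75,90,105):
  m=(g<hi);m[235:]=0
  for k,c in clusters(m,80):
    if k.sum()>3000: continue
    vu=np.argwhere(k);q=onplane(vu[:,::-1].astype(float),.04,t,T);print(hi,c,k.sum(),*rect(q[:,:2]))
E
```

```text
[ 0.5865 -0.2918  0.1718] [2.3679 2.062  0.0033]
t 21.7 F [0.5376 0.5355 0.0179] tcp [ 0.5863 -0.2918  0.1715]
shift [-0.3 -0.8  1.5] turn [ 0.002 -0.     0.003]
60 [59.2  2.7] 218 [404.7 -60.8] [ 8.  73.6] 66.73
60 [507.6 120.6] 1336 [ 921.1 -254.7] [ 32.  316.4] 1.14
60 [373.2  46.2] 1561 [ 721.6 -172.5] [42.8 59.6] 67.73
60 [  6.3 108. ] 174 [ 311.5 -157.2] [15.6 25.1] 75.44
60 [477.4 184.2] 327 [ 853.2 -328.3] [131.8   5.9] 68.77
60 [253.8 185.2] 81 [ 585.  -294.3] [ 8.1 16.4] 82.57
75 [57.9  2.6] 274 [403.1 -60.1] [ 8.  77.1] 66.66
75 [507.5 121. ] 1379 [ 920.8 -254.7] [ 32.5 316.4] 1.14
75 [374.9  44.2] 1866 [ 722.7 -168. ] [63.7 45.7] 28.39
75 [  6.3 108. ] 174 [ 311.5 -157.2] [15.6 25.1] 75.44
75 [ 76.6 130.7] 203 [ 410.8 -212.9] [50.3 19.1] 41.97
75 [ 45.  134.6] 127 [ 368.4 -203. ] [19.3 20.2] 31.19
75 [481.9 183.7] 1037 [ 861.9 -331.6] [131.8  25.7] 68.81
75 [253.5 184.1] 144 [ 585.4 -291.3] [16.  18.2] 82.08
90 [63.7  2.4] 367 [414.9 -65.2] [  9.1 102.7] 67.25
90 [507.4 121.8] 1407 [ 920.4 -254.7] [ 33.4 316.4] 1.14
90 [72.1 53.1] 197 [ 422.5 -126.6] [35.8 11. ] 1.64
90 [
[... 466 characters left out ...]
91.3] [18.1 19.1] 81.55
105 [196.9  16.4] 2906 [ 564.3 -131.8] [ 45.8 107.5] 78.49
105 [506.6 128.8] 1551 [ 913.5 -254.9] [ 47.2 316.4] 1.14
105 [47.5 78.3] 225 [ 385.1 -143.5] [21.3 19.3] 79.92
105 [23.9 89.7] 185 [ 347.  -144.6] [19.8 20.4] 78.16
105 [ 61.7 106.9] 248 [ 398.7 -179.1] [20.  21.4] 39.04
105 [ 32.7 113.1] 489 [ 351.8 -173.4] [54.8 29.1] 17.53
105 [  6.4 107.9] 186 [ 311.5 -156.8] [16.1 25.4] 77.01
105 [255.2 125.6] 411 [ 593.5 -236.3] [  4.2 106. ] 82.09
105 [ 45.9 134.8] 222 [ 368.5 -203.2] [20.5 21.5] 40.19
105 [479.5 185.7] 1946 [ 857.5 -330.3] [134.7  36.7] 68.62
105 [193.6 194.1] 465 [ 525.9 -294.2] [87.5  7. ] 82.37
105 [253.  182.8] 416 [ 586.2 -291.5] [19.2 21.3] 84.9
```

View pics/w6.png

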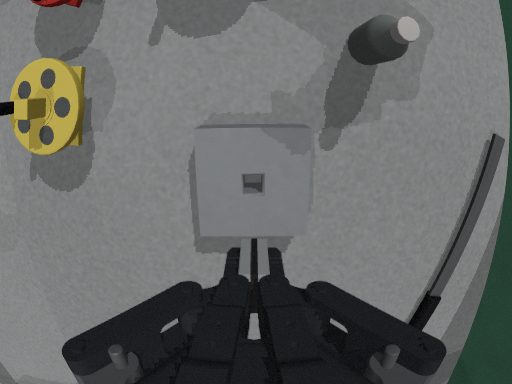

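The stand's socket shows at (253,183) and casts to (586.0, -291.4), yaw -8°, 18 mm wide as it should be. Now over unit C.

```bash
python3 -c "
from h import *
go([.563,.225,.227],106)"
```

```text
t 21.7 F [0.5376 0.5355 0.0179] tcp [ 0.5863 -0.2918  0.1715]
shift [508.9 -93.1 -55.5] turn [ 0.002 -0.    -0.415]
```

Request:
play_rows(
  deltas=[
    [0,[40,-7,-30],[0,0,-0.05]],
    [0,[100,-18,-55],[0,0,-0.1]],
    [0,[160,-29,-55],[0,0,-0.15]],
    [0,[220,-40,-55],[0,0,-0.2]],
    [0,[280,-51,-55],[0,0,-0.25]],
    [0,[340,-62,-55],[0,0,-0.3]],
    [0,[400,-73,-55],[0,0,-0.35]],
    [0,[460,-84,-55],[0,0,-0.415]],
  ],
)

```text
clock: 22.7
tcp_pos: [0.5654, 0.1774, 0.2276]
orientation: [1.883, 2.512, 0.005]
contact_force: [0.6, 0.8, 0.1]
grip_width: -0.0002
```

```bash
python3 -c "
from h import *
go([.563,.225,.227],106)"
```

```text
t 22.7 F [0.6092 0.8236 0.1064] tcp [0.5654 0.1774 0.2276]
shift [46.4 11.   0.7] turn [0.004 0.    0.005]
```

Request:
play_rows(
  deltas=[
    [0,[35,8,0.5],[0,0,0]],
    [0,[46,11,0.5],[0,0,0]],
    [0,[46,11,0.5],[0,0,0]],
  ],
)

```text
clock: 23.08
tcp_pos: [0.5633, 0.2245, 0.2275]
orientation: [1.88, 2.513, 0.005]
contact_force: [0.1, -0.1, 0.5]
grip_width: -0.0001
```

```bash
python3 - <<'E'
from h import *
o=r.get_obs();p,d=r.grab_frame('wrist');t=o['tcp_pos'];T=R.from_rotvec(o['orientation'])
np.savez('pics/c.npz',p=p,d=d,t=t,rv=o['orientation']);print(t,o['orientation'])
v,u=np.mgrid[:384,:512];uv=np.stack([u,v],-1).reshape(-1,2).astype(float)
oo,dd=wrayp(uv,t,T)
zc=T.apply(r.camera_model('wrist')['T_tool_cam'][:3,2])
P=oo+dd*(d.reshape(-1)/(dd@zc))[:,None]
Z=P[:,2].reshape(384,512);P=P.reshape(384,512,3)
m=(Z>.085)&(Z<.11)
for k,c in clusters(m,30):
    vu=np.argwhere(k);q=onplane(vu[:,::-1].astype(float),.097,t,T);print(c,k.sum(),P[k].mean(0),*rect(q[:,:2]))
for lo,hi in((.055,.075),(.035,.053)):
  for k,c in clusters((Z>lo)&(Z<hi)&(v<250),200): print(c,k.sum(),P[k].mean(0),*rect(P[k][:,:2]))
cv2.imwrite('pics/w7.png',cv2.resize(p[90:290,150:400],None,fx=3,fy=3,interpolation=cv2.INTER_CUBIC)[:,:,::-1])
E
```

```text
[0.5633 0.2245 0.2275] [1.8803 2.5131 0.0053]
[50.6 43.2] 80 [0.3049 0.3157 0.0863] [313.7 315.2] [11.9 12.4] 61.73
[51.4 79.7] 237 [0.3179 0.2755 0.0865] [326.  276.6] [18.8 19.4] 14.37
[255.1 180.9] 475 [0.5637 0.2275 0.0962] [563.6 227.9] [19.3 22.8] 15.95
[ 65.  176.9] 80 [0.3555 0.1706 0.0864] [362.3 175.4] [12.1 11.4] 14.63
[ 86.4 205.5] 240 [0.3882 0.1445 0.0865] [393.6 150.2] [20.5 19.4] 53.57
[275.6 215. ] 184 [0.5937 0.199  0.095 ] [593.3 199.6] [13.3 16.5] 31.39
[201.7 280.5] 107 [0.5392 0.0977 0.0932] [539.1  99.7] [12.5 16.9] 10.98
[104.6 313.7] 127 [ 0.4188 -0.014   0.0868] [423.   -2.4] [21.4 18.8] 50.05
[ 91.  324.5] 36 [ 0.3957 -0.0488  0.0866] [400.7 -35.7] [12.3 10.3] 49.34
[72.  77.1] 900 [0.3273 0.2803 0.0589] [320.7 275.1] [61.5 87.6] 47.33
[254.8 170.1] 6461 [0.563  0.2299 0.0651] [563.8 226.6] [103.5 102.2] 44.75
[103.5 204.1] 920 [0.3969 0.1374 0.0575] [399.5 134.3] [78.2 73.2] 9.02
[228.2 240.4] 595 [0.5571 0.141  0.063 ] [558.6 140.4] [73.  18.1] 29.88
[99.3 79.8] 463 [0.3587 0.2822 0.0456] [352.  281.1] [34.2 97.2] 10.1
[227.1 127.5] 407 [0.5216 0.2629 0.041 ] [524.9 266.9] [56.2 26.3] 41.9
[294.2 137.2] 315 [0.5962 0.2737 0.0411] [592.2 276.8] [21.5 48.4] 65.09
[124.4 177.2] 433 [0.4157 0.1747 0.0455] [411.7 168.4] [35.9 98.7] 45.4
[240.9 223.6] 2038 [0.5677 0.1557 0.0407] [572.7 156.3] [100.1  85.9] 6.45
```

View pics/w7.png

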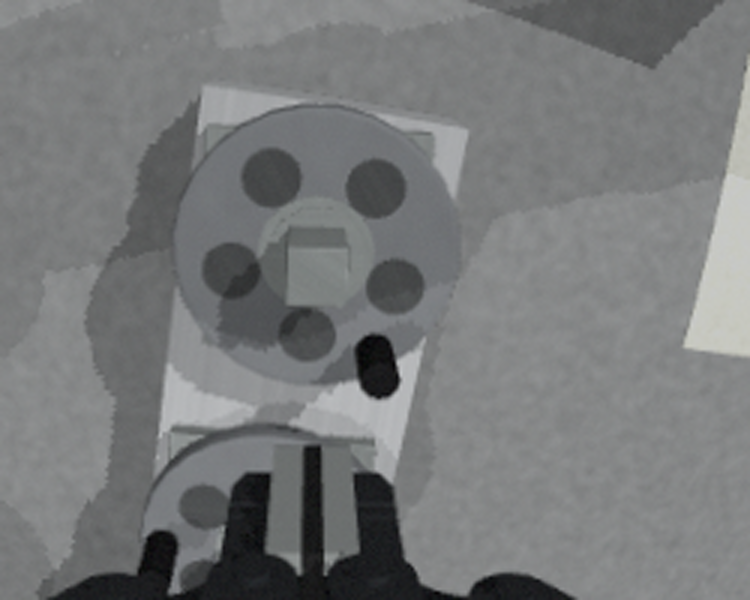

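Post C top is at (319,277) in the crop and casts to (564.0, 226.5), yaw 16°, once its visible side face is taken off. Its knob at (378,370) still sits at the stop and is clear of the jaws.

Request:
play_rows(
  deltas=[
    [48,[1.7,1.2,20],[0.004,0,0]],
    [48,[1.7,1.2,60],[0.004,0,0]],
    [48,[1.7,1.2,100],[0.004,0,0]],
    [48,[1.7,1.2,125],[0.004,0,0]],
    [48,[1.7,1.2,125],[0.004,0,0]],
  ],
)

```text
clock: 23.75
tcp_pos: [0.5631, 0.2224, 0.0992]
orientation: [-1.886, -2.511, 0.01]
contact_force: [0.4, 0.5, -0.7]
grip_width: 0.048
```

```bash
python3 -c "
from h import *
go([.564,.2265,.070],106);print(r.get_obs()['grip_width'])"
```

```text
t 23.75 F [ 0.371   0.4789 -0.7048] tcp [0.5631 0.2224 0.0992]
shift [ 3.7  2.2 29.2] turn [-0.006  0.003  0.003]
0.04795188966130031
```

Request:
play_rows(
  deltas=[
    [48,[3.7,2.2,10],[-0.006,0.003,0]],
    [48,[3.7,2.2,20],[-0.006,0.003,0]],
    [48,[3.7,2.2,29],[-0.006,0.003,0]],
    [48,[3.7,2.2,29],[-0.006,0.003,0]],
  ],
)

```text
clock: 24.25
tcp_pos: [0.5636, 0.2263, 0.0696]
orientation: [-1.886, -2.511, 0.001]
contact_force: [-0.0, 0.6, -0.8]
grip_width: 0.0482
```

```bash
python3 -c "
from h import *
go([.564,.2265,.070],106);print(r.get_obs()['grip_width'])"
```

```text
t 24.25 F [-0.0124  0.6463 -0.783 ] tcp [0.5636 0.2263 0.0696]
shift [ 0.1  0.4 -0.4] turn [-0.001 -0.     0.003]
0.048180561045049294
```

Request:
play_rows(
  deltas=[
    [10,[0.1,0.4,0],[0,0,0]],
    [10,[0.1,0.4,0],[0,0,0]],
    [10,[0.1,0.4,0],[0,0,0]],
    [10,[0.1,0.4,0],[0,0,0]],
  ],
  squeeze=70,
)

```text
clock: 24.75
tcp_pos: [0.5645, 0.2269, 0.0702]
orientation: [-1.887, -2.512, -0.001]
contact_force: [1.2, 1.0, 4.3]
grip_width: 0.019
```

```bash
python3 -c "
from h import *
go([.564,.2265,.070],106);print(r.get_obs()['grip_width'])"
```

```text
t 24.75 F [1.1898 1.0124 4.2948] tcp [0.5645 0.2269 0.0702]
shift [-0.2 -0.6  0.2] turn [ 0.    -0.001  0.003]
0.0189652122029639
```

Request:
play_rows(
  deltas=[
    [10,[0,0,-2],[0,0,0.04]],
    [10,[0,0,-6],[0,0,0.08]],
    [10,[0,0,-12],[0,0,0.1]],
    [10,[0,0,-20],[0,0,0.1]],
    [10,[0,0,-30],[0,0,0.1]],
    [10,[0,0,-45],[0,0,0.1]],
    [10,[0,0,-70],[0,0,0.1]],
    [10,[0,0,-90],[0,0,0.1]],
  ],
)

```text
clock: 25.75
tcp_pos: [0.5646, 0.2269, 0.1621]
orientation: [2.01, 2.414, 0.003]
contact_force: [1.2, 0.9, -7.2]
grip_width: 0.0189
```

```bash
python3 -c "
from h import *
go([.586,-.2914,.165],82);print(r.get_obs()['grip_width'])"
```

```text
t 25.75 F [ 1.1584  0.8501 -7.1709] tcp [0.5646 0.2269 0.1621]
shift [-513.6  -73.    -3.4] turn [ 0.001 -0.001  0.322]
0.018931544262994177
```

Request:
play_rows(
  deltas=[
    [10,[0,0,-30],[0,0,0]],
    [10,[-15,-2,-60],[0,0,0]],
    [10,[-50,-7,-65],[0,0,0.03]],
    [10,[-100,-14,-65],[0,0,0.07]],
    [10,[-155,-22,-65],[0,0,0.11]],
    [10,[-210,-30,-65],[0,0,0.15]],
    [10,[-265,-38,-65],[0,0,0.19]],
    [10,[-320,-46,-65],[0,0,0.23]],
  ],
)

```text
clock: 26.75
tcp_pos: [0.577, -0.0977, 0.2278]
orientation: [2.274, 2.167, 0.004]
contact_force: [1.1, 0.6, -8.6]
grip_width: 0.019
```

Request:
play_rows(
  deltas=[
    [10,[-45,-3,0],[0,0,0.03]],
    [10,[-90,-7,0],[0,0,0.06]],
    [10,[-135,-11,0],[0,0,0.08]],
  ],
)

```text
clock: 27.12
tcp_pos: [0.5589, -0.2332, 0.2286]
orientation: [2.36, 2.074, 0.005]
contact_force: [1.0, 0.4, -7.3]
grip_width: 0.0187
```

```bash
python3 -c "
from h import *
go([.586,-.2914,.165],82);print(r.get_obs()['grip_width'])"
```

```text
t 27.125 F [ 0.9562  0.3663 -7.304 ] tcp [ 0.5589 -0.2332  0.2286]
shift [-54.4  34.2  63.5] turn [ 0.002 -0.002  0.011]
0.018726208478935663
```

Request:
play_rows(
  deltas=[
    [10,[-30,19,20],[0,0,0.01]],
    [10,[-54.4,34.2,50],[0,0,0.011]],
    [10,[-54.4,34.2,80],[0,0,0.011]],
    [10,[-54.4,34.2,100],[0,0,0.011]],
    [10,[-54.4,34.2,100],[0,0,0.011]],
  ],
)

```text
clock: 27.75
tcp_pos: [0.5851, -0.2899, 0.1273]
orientation: [-2.368, -2.06, -0.003]
contact_force: [-0.4, -0.1, -7.0]
grip_width: 0.0188
```

```bash
python3 - <<'E'
from h import *
go([.586,-.2914,.110],82)
a,d=r.grab_frame('side');b=r.grab_frame('scene')[0]
W=cloud('side',d);Z=W[...,2]
c=a[230:384,220:400];e=b[120:250,80:280]
cv2.imwrite('pics/s8.png',cv2.resize(np.vstack([cv2.resize(c,(360,308)),cv2.resize(e,(360,234))]),None,fx=1.1,fy=1.1)[:,:,::-1])
E
```

```text
t 27.75 F [-0.3714 -0.0761 -6.9825] tcp [ 0.5851 -0.2899  0.1273]
shift [-1.4  1.1 17.3] turn [-0.001 -0.004  0.001]
```

View pics/s8.png

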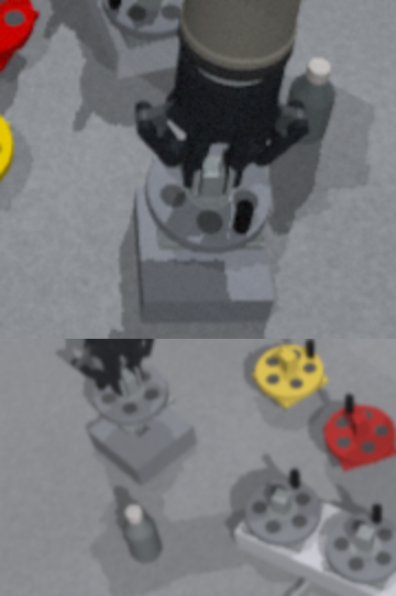

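The unit hangs level over the stand in both crops, and the A and B knobs have sprung back. Lowering gently and watching the force (about -7 N hanging).

Request:
play_rows(
  deltas=[
    [10,[-1.4,1.1,8],[0,-0.004,0]],
    [10,[-1.4,1.1,16],[0,-0.004,0]],
    [10,[-1.4,1.1,22],[0,-0.004,0]],
    [10,[-1.4,1.1,25],[0,-0.004,0]],
    [10,[-1.4,1.1,25],[0,-0.004,0]],
  ],
)

```text
clock: 28.48
tcp_pos: [0.5877, -0.2924, 0.1044]
orientation: [2.368, 2.06, 0.001]
contact_force: [0.5, 0.1, -7.8]
grip_width: 0.0187
```

```bash
python3 -c "
from h import *
go([.586,-.2914,.096],82)"
```

```text
t 28.475 F [ 0.4866  0.0669 -7.7579] tcp [ 0.5877 -0.2924  0.1044]
shift [ 0.8 -1.8  8.4] turn [0.003 0.002 0.001]
```

Request:
play_rows(
  deltas=[
    [10,[0.8,-1.5,1],[0,0,0]],
    [10,[0.8,-1.5,4],[0,0,0]],
    [10,[0.8,-1.5,7],[0,0,0]],
    [10,[0.8,-1.5,9],[0,0,0]],
  ],
)

```text
clock: 28.98
tcp_pos: [0.5863, -0.2914, 0.0951]
orientation: [2.368, 2.06, 0.001]
contact_force: [0.4, 0.1, -7.1]
grip_width: 0.0189
```

```bash
python3 -c "
from h import *
go([.586,-.2914,.086],82)"
```

```text
t 28.975 F [ 0.4428  0.0799 -7.1278] tcp [ 0.5863 -0.2914  0.0951]
shift [ 0.  -0.3  9.1] turn [0.003 0.002 0.001]
```

Request:
play_rows(
  deltas=[
    [10,[0,-0.3,2],[0,0,0]],
    [10,[0,-0.3,4],[0,0,0]],
    [10,[0,-0.3,6],[0,0,0]],
    [10,[0,-0.3,8],[0,0,0]],
  ],
)

```text
clock: 29.48
tcp_pos: [0.586, -0.2914, 0.087]
orientation: [2.368, 2.06, 0.001]
contact_force: [0.5, -0.9, -7.9]
grip_width: 0.0187
```

```bash
python3 -c "
from h import *
go([.586,-.2914,.076],82)"
```

```text
t 29.475 F [ 0.5089 -0.9198 -7.9116] tcp [ 0.586  -0.2914  0.087 ]
shift [ 0. -0. 11.] turn [0.003 0.002 0.001]
```

Clear in the socket with no side force. Continuing.

Request:
play_rows(
  deltas=[
    [10,[0,0,2.5],[0,0,0]],
    [10,[0,0,5],[0,0,0]],
    [10,[0,0,7.5],[0,0,0]],
    [10,[0,0,10],[0,0,0]],
    [10,[0,0,12],[0,0,0]],
  ],
)

```text
clock: 30.1
tcp_pos: [0.586, -0.2914, 0.0748]
orientation: [2.368, 2.06, 0.001]
contact_force: [-0.6, -0.7, -7.9]
grip_width: 0.019
```

Request:
play_rows(
  deltas=[
    [10,[0,0,1.5],[0,0,0]],
    [10,[0,0,3],[0,0,0]],
  ],
)

```text
clock: 30.35
tcp_pos: [0.5861, -0.2915, 0.0717]
orientation: [2.368, 2.06, 0.001]
contact_force: [0.3, 0.4, -7.5]
grip_width: 0.0191
```

```bash
python3 -c "
from h import *
go([.586,-.2914,.070],82)"
```

```text
t 30.35 F [ 0.2621  0.3823 -7.5245] tcp [ 0.5861 -0.2915  0.0717]
shift [ 0.  -0.1  1.7] turn [0.003 0.002 0.001]
```

Request:
play_rows(
  deltas=[
    [10,[0,0,0.7],[0,0,0]],
    [10,[0,0,1.5],[0,0,0]],
  ],
)

```text
clock: 30.6
tcp_pos: [0.5861, -0.2915, 0.0703]
orientation: [2.368, 2.06, 0.001]
contact_force: [-0.6, 0.2, -4.1]
grip_width: 0.0183
```

Request:
play_rows(
  deltas=[
    [10,[0,0,0.7],[0,0,0]],
    [10,[0,0,1.2],[0,0,0]],
  ],
)

```text
clock: 30.85
tcp_pos: [0.5862, -0.2916, 0.0702]
orientation: [2.368, 2.059, 0.001]
contact_force: [-5.0, 2.4, 7.5]
grip_width: 0.0192
```

Seated: the TCP is at 70.2 mm, the same height as at the grasp, and the load has passed to the stand. Opening and withdrawing.

Request:
play_rows(
  deltas=[
    [30,[0,0,0],[0,0,0]],
    [48,[0,0,0],[0,0,0]],
    [48,[0,0,0],[0,0,0]],
    [48,[0,0,-10],[0,0,0]],
    [48,[0,0,-40],[0,0,0]],
    [48,[0,0,-80],[0,0,0]],
    [48,[0,0,-130],[0,0,0]],
    [48,[0,0,-157],[0,0,0]],
  ],
)

```text
clock: 31.85
tcp_pos: [0.5868, -0.2919, 0.2312]
orientation: [2.365, 2.056, 0.005]
contact_force: [-0.3, -0.3, -0.2]
grip_width: 0.0479
```

```bash
python3 - <<'E'
from h import *
o=r.get_obs();print(o['tcp_pos'],o['contact_force'])
for n in("side","scene"):
    p,d=r.grab_frame(n);W=cloud(n,d);Z=W[...,2];h=np.hypot(W[...,0],W[...,1])
    for k,c in clusters((d>0)&(Z>.085)&(Z<.11)&(h<1)&(h>.5)&(W[...,0]>.5)&(W[...,1]<.4),8):
        q=W[k];print(n,c,k.sum(),q.mean(0),*rect(q[:,:2]))
    m=(np.hypot(W[...,0]-.586,W[...,1]+.2914)<.05)&(Z>.055)&(Z<.075);print(n,"wheel z on stand",np.median(Z[m]),m.sum())
    for k in AX:
        m=(np.hypot(*(W[...,:2]-AX[k]).transpose(2,0,1))<.045)&(Z>.055)&(Z<.075);print(k,np.median(Z[m]) if m.any() else None,m.sum())
    cv2.imwrite(f'pics/{n}9.png',p[:,:,::-1])
c=cv2.imread('pics/side9.png')[120:384,140:420];e=cv2.imread('pics/scene9.png')[110:320,80:420]
cv2.imwrite('pics/end.png',np.hstack([cv2.resize(c,(400,377)),cv2.resize(e,(400,247)) if 0 else cv2.resize(cv2.copyMakeBorder(e,0,110,0,0,cv2.BORDER_CONSTANT),(400,377))]))
E
```

```text
[ 0.5868 -0.2919  0.2312] [-0.2608 -0.2771 -0.1667]
side [272.5 184.6] 70 [0.578 0.097 0.093] [578.8  99. ] [19.7 22.2] 11.2
side [256.6 188.6] 33 [0.5373 0.0893 0.092 ] [536.9  89.5] [11.7 12.3] 87.79
side [288.7 219.9] 90 [ 0.5932 -0.0263  0.0931] [593.5 -24.8] [20.6 22.6] 11.81
side [271.6 224.8] 40 [ 0.5522 -0.0349  0.0926] [552.4 -33.3] [14.2 11.4] 79.42
side [366.1 263.7] 49 [ 0.7259 -0.1737  0.0952] [ 727.  -173.2] [20.9  9.4] 34.03
side [313.5 325. ] 145 [ 0.5845 -0.295   0.0942] [ 585.1 -293.8] [21.7 20. ] 84.79
side [327.7 343.1] 63 [ 0.6009 -0.3336  0.0936] [ 601.8 -332.6] [14.4 12. ] 14.65
side wheel z on stand 0.06417448290807651 1682
a 0.0639240765792854 485
b 0.06345199231406215 551
c None 0
scene [39.5 75. ] 8 [ 0.5408 -0.7943  0.0994] [ 540.4 -795.1] [8.4 2.4] 46.84
scene [ 36.3 111. ] 249 [ 0.6543 -0.677   0.0978] [ 653.1 -677.3] [ 16.1 108.4] 69.43
scene [132.9 151.3] 25 [ 0.6057 -0.3268  0.0958] [ 605.4 -328. ] [ 9.2 16.2] 3.88
scene [147.3 153.5] 66 [ 0.5881 -0.2884  0.0947] [ 586.9 -289.6] [22.9 20.8] 77.92
scene [228.1 188. ] 31 [ 0.556  -0.0285  0.0948] [554.8 -29. ] [14.5 12.1] 11.53
scene [221.5 199.8] 75 [ 0.5969 -0.0195  0.0954] [595.5 -20.1] [21.9 19.9] 13.34
scene [269.9 205.9] 30 [0.5408 0.0956 0.0951] [539.   94.6] [15.5 10.6] 33.68
scene [147.3 207.9] 68 [ 0.7275 -0.1614  0.0981] [ 726.8 -162.2] [21.2 20.6] 45.37
scene [263.8 218.5] 78 [0.5822 0.1046 0.0958] [580.3 103.9] [22.7 20.7] 13.44
scene wheel z on stand 0.0661097676027714 632
a 0.06634384154831799 638
b 0.0665290877335707 687
c None 0
```

View pics/end.png

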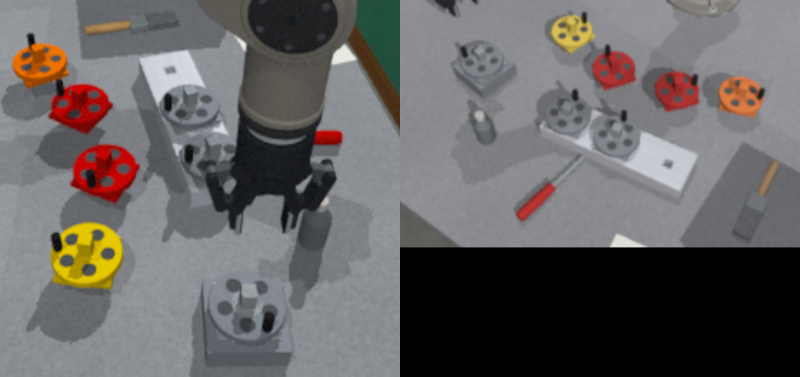

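The wheel on the stand is at the same height as A and B (flush). Its knob bearing, -67°, matches the stop position carried over from the rack. The oil bottle's cap is where it was.

```bash
python3 -c "
from bench import r
print(r.hand_in())"
```

```text
the job is handed in; nothing more can be done
None
```

I moved the binding unit, unit C, into the stand and handed the job in at about 32 s of the 72 s allowed.

**Finding it:** Working from the end farthest from the stand, I pushed the wheels in the order C, B, A, each anticlockwise to its stop.

| Wheel | Force while turning | Force at the stop | When let go |
|---|---|---|---|
| C | about 5 N throughout | 12.7 N | stayed |
| B | under 1 N | 11.7 N | sprang back |
| A | about 1 N or less | 10.7 N | sprang back |

**Moving it:** I gripped C by its post, lifted it out and lowered it into the stand. There was no side load on the way down. It seated at the same tool height as at the grasp.

**Last checks:**
- **Seating:** Both fixed cameras put C's wheel level with A and B to about 1 mm, so its foot is flush.
- **Wheel angle:** C's knob bearing, about -67°, is unchanged relative to the unit, so it was not turned back.
- **Other units:** A and B are seated in the rack with their knobs at the start side. Both units were left twisted a few degrees in their sockets by the push.
- **Bystanders:** I compared the oil bottle's position with the start and it has not moved. The screwdriver and brush look unmoved in the final picture; I did not measure them.
- **Camera disagreement:** The two fixed cameras differ by 2–4 mm in the horizontal plane. I used the wrist camera for both the grasp and the stand socket.

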